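# Put an emergency-light battery on timed charge

### The arm

A 6-joint arm with a two-finger parallel gripper is mounted at the origin on the work surface. World frame = base frame: x ahead of the robot, y to its left, z up, the work surface at z = 0. Lengths are in m, angles in rad, forces in N, time in s.
With the tool pointing down it reaches from about 0.425 to 0.95 m from the base axis. Payload 3.5 kg.
Tool frame: the origin (TCP) lies midway between the tips of the shut fingers; the grasp point (between the pads) lies 19 mm behind it; z points along the fingers, y is the direction in which the jaws open and shut (so a half turn about z gives the same grasp; the last joint's range is limited). The gripper opens to 85 mm and grips with 20 to 120 N. Pads are 22 mm wide; open, the fingers measure 114 mm over their backs; the gripper's body (76 mm by 85 mm) begins 54 mm behind the grasp point. The pads swing forward as they close: fully open they stand 13 mm farther back than shut.
Start: joints at [-1.417, 0.286, 1.577, -0, 1.279, -0.15], TCP at [0.202, -0.644, 0.231] pointing down, gripper open.
Joint ranges: [-2.77, 2.77], [-0.9, 2.22], [0.21, 2.48], [-1.53, 4.67], [0.24, 2.81], [-2.84, 2.84]. Speed limits (rad/s): [2.79, 2.79, 3.14, 3.14, 3.14, 3.14].

### API

Orientations are given as a unit quaternion [x, y, z, w].
In Python, from plant import * gives the robot as it stands.
- The arm moves only by the shell command python3 -m jog 'ROWS' [FORCE]. ROWS is a JSON object of lists of equal length, an entry for each row: "travel": the shift along the world's x, y, z in mm, a list of three; "dr": the turn, a rotation vector about the world's x, y, z in degrees, a list of three; "jaw": the closure in counts, from 0 (fully open) to 255 (shut). In form: {"travel": [[x, y, z], ...], "dr": [[wx, wy, wz], ...], "jaw": [jaw, ...]}. A call has 1 to 5 rows; each row shifts and turns the commanded pose from where the row before left it; what a row does not reach is not made up. A row lasts 1/12 s, in which the tool goes at most 41.7 mm and 7.16 degrees, less where a joint would pass 70% of its speed; a pose out of reach is approached as far as the arm can. A call is refused whole if a number of a shift passes 41.7 or a number of a turn 7.16, either way. A call with a gripper value outside its range is refused whole. The fingers move at their own pace and stop on an object; FORCE is the grip in N (left out, the last holds). Time passes only in rows, so rows that do not move let the fingers close. It gives the time, the measured TCP pose, the force and the opening at its end, in the units of the state.
- get_state(): the state, without advancing time (a new reading comes with each control period).
- read_camera(name): name is "scene" or "top"; returns the picture (480x640x3 uint8, red, green, blue); there is no depth.
- camera_info(name): a dict with "K" (3x3 intrinsics, pixels), "k1" (the pictures are not rectified: a ray, as slopes to the right and down, at radius r is drawn at 1 + k1 r^2 times it, then the intrinsics apply), "R" (3x3) and "t" (3): a world point X has camera coordinates R X + t. Camera axes: x right, y down, z forward; pixel columns grow to the right and rows downward; lengths in m; the calibration is good to about 2 mm. A picture is of the moment at which its call begins. camera_info takes no time and is no camera call.
- sign_off(): hands the job in, once; it reports no verdict.
The state is a dict: "time": time; "qpos": joint angles; "dq": joint speeds; "joint_efforts": joint torques, N m; "eef_pos": TCP position; "tcp_rot": TCP orientation; "contact_force": force on the tool from outside, world axes, zero at the start; "wrist_torque": the same for the moment, N m; "opening": opening from 0.0 (shut) to 1.0 (fully open).
Only numpy, scipy, OpenCV 4.12 (cv2) and the standard library are available. Lean on these libraries where they do the work, as an engineer would, in place of code of your own. Each camera call takes 0.05 s, during which the arm holds its last target. There are 200 camera calls.

### The job

Stand the oblong battery pack in the charging cradle whose pocket has its shape: lower it in gently, fully down and upright, and let go. Then turn the charge timer's dial clockwise until its pointer rests on the seventh click after the wide off mark, and let go of it. Leave the round battery pack, the brass door knob and the lamp head where they are.

Things in the scene. Friction and masses are not known exactly. Their poses are not given: they have to be found in the camera images.
- pack: The oblong battery pack, loose, dark grey plastic with two flat brass contacts on top, standing upright on the table: a block 38 mm (x) by 60 mm (y) by 75 mm tall, 0.25 to 0.5 kg. Origin: centre of its underside; z up. It may be turned end for end (half a turn about z). Grip it across the 38 mm.
- dock_oblong: Fixed grey plastic cradle on the base plate, 66 x 88 mm outside, 30 mm tall, with an oblong 44 mm (x) by 66 mm (y) pocket in its top, 18 mm deep, 2 mm chamfer at the mouth. Origin: centre of its underside (6 mm above the table); axes parallel to the station's. The three cradles differ only in their pockets and stand in any order. This is the cradle for the oblong pack.
- dock_oblong_floor (a point): Centre of the floor of the oblong pocket, 12 mm above that cradle's underside (18 mm above the table). The pack's origin comes here when it is fully down, its y along the cradle's y.
- dock_square: Fixed grey plastic cradle on the base plate, 66 x 88 mm outside, 30 mm tall, with a 50 mm square pocket in its top, 18 mm deep, 2 mm chamfer at the mouth. Origin: centre of its underside (6 mm above the table); axes parallel to the station's. The three cradles differ only in their pockets and stand in any order.
- dock_round: Fixed grey plastic cradle on the base plate, 66 x 88 mm outside, 30 mm tall, with a round 53 mm pocket in its top, 18 mm deep, 2 mm chamfer at the mouth. Origin: centre of its underside (6 mm above the table); axes parallel to the station's. The three cradles differ only in their pockets and stand in any order.
- station: Fixed charging station: steel base plate 110 mm (x) by 420 mm (y), 6 mm thick, with the three cradles in a row (centres y = -155, -60, +35 mm) and the grey timer housing, 84 mm square, top 46 mm above the table, centred at y = +150 mm, all at x = 0. Origin: centre of the plate's underside; z up, x away from the robot, turned by up to 0.2 rad.
- timer_dial (a joint): Dial angle, rad, growing clockwise from above; 0: pointer at the wide black off mark (station's -x, robot's side). A detent every 30 degrees (0.5236 rad), each with a printed mark: 0 is off, 1 to 10 follow clockwise, marks 5 and 10 longer; stops just before 0 and after 10. Click 7 is 3.665. Starts in clicks 1 to 4 (rarely balanced between two). About 0.06 N m to turn; left within 12 degrees of a click it snaps in.
- dial_grip (a point): On the dial's axis, 78 mm above the table, at gripping height. The black dial: a skirt 52 mm in diameter, its top 54 mm above the table, and on it an upright bar 44 mm long, 14 mm thick, 36 mm tall, its top 90 mm above the table. The point turns with the dial: its x runs along the bar, away from the pointer end.
- dial_pointer (a point): The pointer end of the bar, at its top, 22 mm from the dial's axis; a white line on top of the bar runs from the axis to this end.
- drum_pack: Bystander: a round dark grey battery pack, loose, 50 mm in diameter, 62 mm tall, upright. Origin: centre of its underside.
- door_knob: Bystander: a loose brass door knob standing on its rose, 62 mm in diameter, 62 mm tall. Origin: centre of its underside.
- lamp_head: Bystander: a loose white emergency-lamp head on a foot 50 x 80 mm, 120 mm tall. Origin: centre of its underside.
- carton: Bystander, fixed: an open cardboard carton of brass knobs, 160 mm (x) by 120 mm (y), up to 75 mm tall. Origin: centre of its underside.
Not all that is in view belongs to the job. What is shaped like the pack but orange is not meant.

How it is judged:
By the outcome, as a careful person would: the job done as asked, in the order asked, and still so for the second after the job is handed in, with the robot touching nothing.
It also fails if it takes over 72 s, if anything falls off the work surface, if the arm or the gripper's body presses on something with over 40 N, if the wrist force passes 120 N, or if a joint passes its speed limit or range.

## Working session

There is one attempt and no reset: what is moved stays moved. The work goes in short steps, Python scripts to look and compute and a shell command to move; the robot and the scene stay as the last step left them, time stands still between calls to the robot, and variables do not carry over. Pictures are saved under pics/ and viewed, about 8 in all and at most 12, crops included, and the job is handed in when it is done.

```bash
mkdir -p pics; ls; python3 - <<'E'
from plant import *
import cv2
for n in("scene","top"):
    im=read_camera(n); cv2.imwrite(f"pics/{n}0.png",im[:,:,::-1]); print(n,camera_info(n))
print(get_state())
E
```

```text
pics
scene {'K': array([[527.74090614,   0.        , 310.0762145 ],
       [  0.        , 527.74090614, 238.10675612],
       [  0.        ,   0.        ,   1.        ]]), 'k1': 0.0017747163792424454, 'R': array([[ 0.26548597,  0.96410581,  0.00414635],
       [ 0.83706247, -0.22836384, -0.49716835],
       [-0.47837602,  0.13546197, -0.86764419]]), 't': array([-0.13601406, -0.40307764,  1.55567519])}
top {'K': array([[463.54934481,   0.        , 313.08467636],
       [  0.        , 463.54934481, 240.40600269],
       [  0.        ,   0.        ,   1.        ]]), 'k1': -0.07311157938462629, 'R': array([[-0.01128834, -0.99945342,  0.03107145],
       [-0.99862449,  0.00967695, -0.05153134],
       [ 0.0512025 , -0.03161041, -0.9981879 ]]), 't': array([-0.02980967,  0.52712082,  1.10268586])}
{'time': 0.1, 'qpos': array([-1.41699211e+00,  2.87070271e-01,  1.57799888e+00, -5.65941604e-06,
        1.27859900e+00, -1.50013638e-01]), 'dq': array([ 0.0006751 , -0.00123948, -0.00424786,  0.00079592,  0.00276296,
       -0.00114619]), 'joint_efforts': array([ 1.34499423e-03, -4.07292831e+01, -2.93698275e+01, -1.37451711e-04,
        3.41674684e-03, -5.71586469e-06]), 'eef_pos': array([ 0.20186503, -0.64350124,  0.23010721]), 'tcp_rot': array([ 9.88483354e-01,  1.51326076e-01, -4.67574801e-06, -1.03774358e-03]), 'contact_force': array([0.20894617, 0.31956179, 0.68320046]), 'wrist_torque': array([ 0.0443751 , -0.02731641, -0.03250703]), 'opening': 1.0022961531439072}
```

View pics/scene0.png

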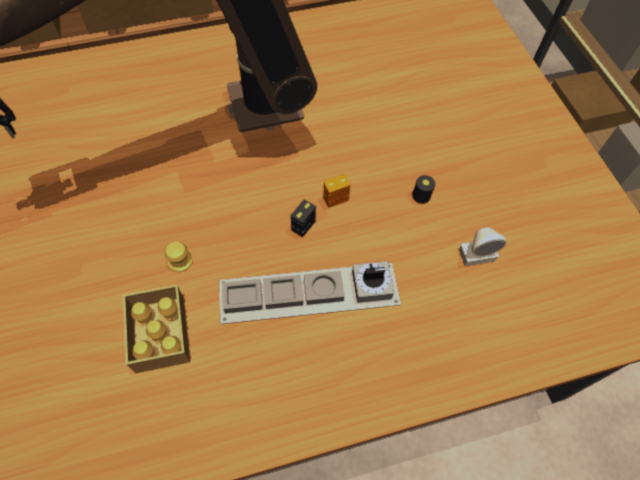

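View pics/top0.png

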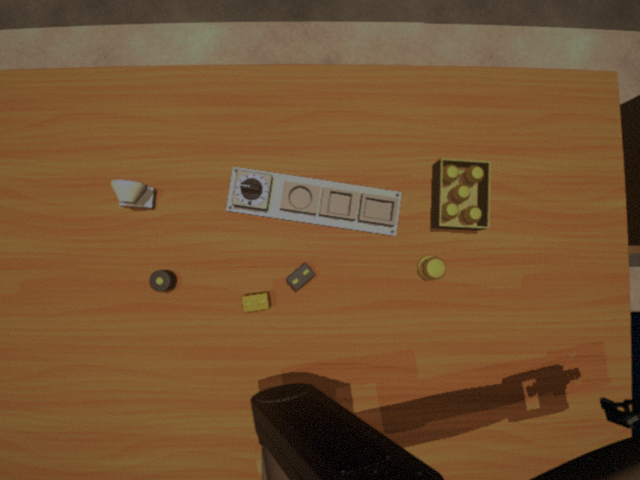

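```bash
cat > h.py <<'E'
from plant import *
import cv2, numpy as np
def ray(n,px):
    c=camera_info(n);K,R,t=c["K"],c["R"],c["t"]
    p=np.asarray(px,float).reshape(-1,2)
    d=cv2.undistortPoints(p.reshape(-1,1,2),K,np.array([c["k1"],0,0,0,0.])).reshape(-1,2)
    return -R.T@t,np.c_[d,np.ones(len(d))]@R
def on(n,px,z):
    C,D=ray(n,px); return C+D*((z-C[2])/D[:,2])[:,None]
def px(n,X):
    c=camera_info(n);X=np.asarray(X,float).reshape(-1,1,3)
    return cv2.projectPoints(X,cv2.Rodrigues(c["R"])[0],c["t"],c["K"],np.array([c["k1"],0,0,0,0.]))[0].reshape(-1,2)
def blobs(m,amin):
    k,l,s,c=cv2.connectedComponentsWithStats(m.astype(np.uint8));return [(i,s[i],c[i],l) for i in range(1,k) if s[i,4]>=amin]
E
python3 - <<'E'
from h import *
rois={"top":(220,160,410,325),"scene":(210,165,410,330)}
outs=[]
for n,(x0,y0,x1,y1) in rois.items():
    bgr=cv2.imread(f"pics/{n}0.png"); hsv=cv2.cvtColor(bgr,cv2.COLOR_BGR2HSV)
    crop=cv2.resize(bgr[y0:y1,x0:x1],None,fx=4,fy=4,interpolation=cv2.INTER_CUBIC)[:,:]
    outs.append(cv2.resize(crop,(395,330)))
    H,S,V=cv2.split(hsv); print(n,"cam",ray(n,[[0,0]])[0].round(3))
    # plate+housing: low saturation
    m=(S<75)&(V>75); M=np.zeros_like(m); M[y0:y1,x0:x1]=m[y0:y1,x0:x1]
    M=cv2.morphologyEx(M.astype(np.uint8),cv2.MORPH_CLOSE,np.ones((9,9)))
    b=max(blobs(M,50),key=lambda b:b[1][4]); print(" plate",b[1],b[2].round(1))
    cs,_=cv2.findContours((b[3]==b[0]).astype(np.uint8),cv2.RETR_EXTERNAL,cv2.CHAIN_APPROX_NONE)
    P=on(n,cs[0].reshape(-1,2),.006)[:,:2]
    r=cv2.minAreaRect((P*1000).astype(np.float32)); print(" rect mm",r)
    # pack contacts
    p={"top":(285,260,318,293),"scene":(288,198,320,238)}[n]
    m=(H>15)&(H<35)&(S>90)&(V>70); sub=np.zeros_like(m); 
    dark=cv2.morphologyEx(((V<70)).astype(np.uint8),cv2.MORPH_CLOSE,np.ones((7,7)))
    sub[p[1]:p[3],p[0]:p[2]]=(m&(dark>0))[p[1]:p[3],p[0]:p[2]]
    for b in blobs(sub,4): print(" contact",b[1],b[2].round(1),on(n,b[2],.075).round(4))
    d=np.zeros_like(sub);d[p[1]:p[3],p[0]:p[2]]=dark[p[1]:p[3],p[0]:p[2]]
    for b in blobs(d,60): 
        cs,_=cv2.findContours((b[3]==b[0]).astype(np.uint8),cv2.RETR_EXTERNAL,cv2.CHAIN_APPROX_NONE)
        print(" dark",b[1],b[2],cv2.minAreaRect((on(n,cs[0].reshape(-1,2),.075)[:,:2]*1000).astype(np.float32)))
# crop of dial (top) and pack large
t=cv2.imread("pics/top0.png");s=cv2.imread("pics/scene0.png")
f=lambda a,x,y,r:cv2.resize(a[y-r:y+r,x-r:x+r],(260,260),interpolation=cv2.INTER_CUBIC)
row2=np.hstack([f(t,252,188,24),f(s,374,280,26),f(t,301,277,24)])
row1=np.hstack(outs)
cv2.imwrite("pics/c1.png",np.vstack([row1[:,:780],row2]))
E
```

```text
top cam [ 0.47  -0.     1.129]
 plate [ 226  167  176   69 7450] [315.5 201.3]
 rect mm ((623.55517578125, -39.05989074707031), (419.87872314453125, 110.73137664794922), 80.99510192871094)
scene cam [ 1.118 -0.172  1.15 ]
 plate [ 219  262  182   62 7475] [305.3 292.9]
 rect mm ((624.550537109375, -35.237945556640625), (420.391357421875, 115.93204498291016), 81.20906066894531)
 contact [304 204   6   5  21] [306.2 206.1] [[0.4362 0.011  0.075 ]]
 contact [296 212   7   6  29] [298.9 214.4] [[ 0.4546 -0.0123  0.075 ]]
 dark [291 201  24  35 573] [302.67713787 218.46247818] ((466.710693359375, -5.478878021240234), (54.203643798828125, 85.79371643066406), 40.233985900878906)
```

View pics/c1.png

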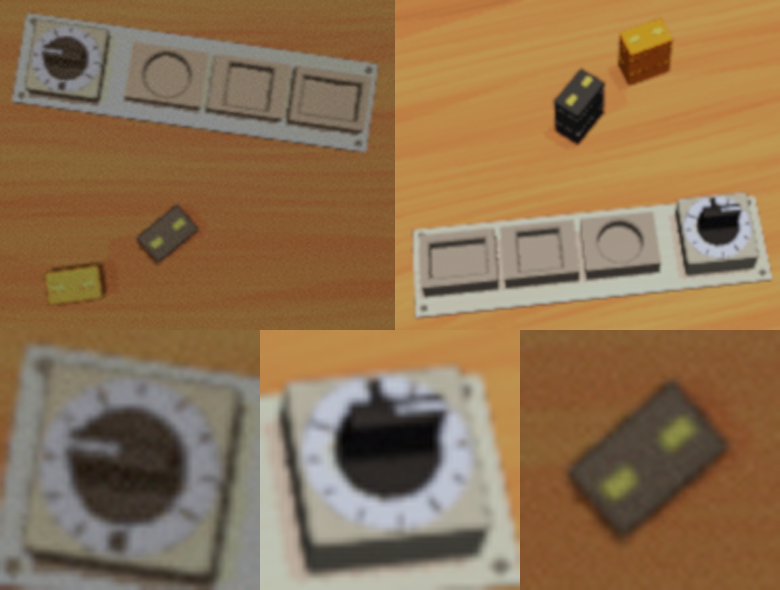

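Scene shows the dark pack at (303,218) in scene and (301,277) in top. The other block, at top (256,302), is orange and so not meant. The crop confirms two brass contacts on the dark one. The oblong pocket is the rightmost in top at (377,209), next to the square (340,204) and the round (300,196). The dial's white pointer is about 90° clockwise of the off mark, so it is at click 3. I'll measure next.

```bash
cat > m.py <<'E'
from h import *
def pack_top(f):
    b=cv2.imread(f);H,S,V=cv2.split(cv2.cvtColor(b,cv2.COLOR_BGR2HSV))
    for nm,x0,y0,x1,y1 in[("pack",283,258,320,296)]:
        s=b[y0:y1,x0:x1].astype(int); m=(s[:,:,2]-s[:,:,0]<45)|((H[y0:y1,x0:x1]>21)&(S[y0:y1,x0:x1]>90))
        m=cv2.morphologyEx(m.astype(np.uint8),cv2.MORPH_OPEN,np.ones((3,3)))
        bb=max(blobs(m,50),key=lambda q:q[1][4]); print(bb[1],bb[2]+[x0,y0])
        c=cv2.findContours((bb[3]==bb[0]).astype(np.uint8),0,1)[0][0].reshape(-1,2)+[x0,y0]
        print("pack rect",cv2.minAreaRect((on("top",c,.075)[:,:2]*1000).astype(np.float32)))
        k=(H[y0:y1,x0:x1]>22)&(S[y0:y1,x0:x1]>100)
        for q in blobs(k,6): print(" contact",q[1][4],(q[2]+[x0,y0]).round(1),on("top",q[2]+[x0,y0],.075).round(4))
pack_top("pics/top0.png")
# screws / pocket predictions for a check picture
C=np.array([.624,-.037]);a=np.radians(-9)
R=np.array([[np.cos(a),-np.sin(a)],[np.sin(a),np.cos(a)]])
W=lambda p:np.r_[R@np.array(p[:2])+C,p[2]]
out=[]
for n,(x0,y0,x1,y1) in {"top":(355,190,405,237),"scene":(215,270,270,322)}.items():
    b=cv2.imread(f"pics/{n}0.png");k=7
    g=cv2.resize(b[y0:y1,x0:x1],None,fx=k,fy=k,interpolation=cv2.INTER_CUBIC)
    for sx,sy,z,cx,cy,col in[(22,33,.036,0,-155,(0,0,255)),(33,44,.036,0,-155,(255,0,0)),(55,210,.006,0,0,(0,255,0))]:
        P=px(n,[W([(cx+i*sx)/1e3,(cy+j*sy)/1e3,z]) for i,j in((1,1),(1,-1),(-1,-1),(-1,1))])
        cv2.polylines(g,[((P-[x0,y0]+.5)*k).astype(np.int32)],True,col,1)
    out.append(cv2.resize(g,(390,370)))
cv2.imwrite("pics/c2.png",np.hstack(out))
E
python3 m.py
```

```text
[  3   6  28  26 422] [299.88151659 276.48341232]
pack rect ((442.05755615234375, -2.9703140258789062), (37.52800750732422, 59.14976119995117), 39.6038818359375)
 contact 26 [305.5 271.7] [[ 0.4527 -0.0155  0.075 ]]
 contact 31 [295.  281.1] [[0.4317 0.0086 0.075 ]]
```

View pics/c2.png

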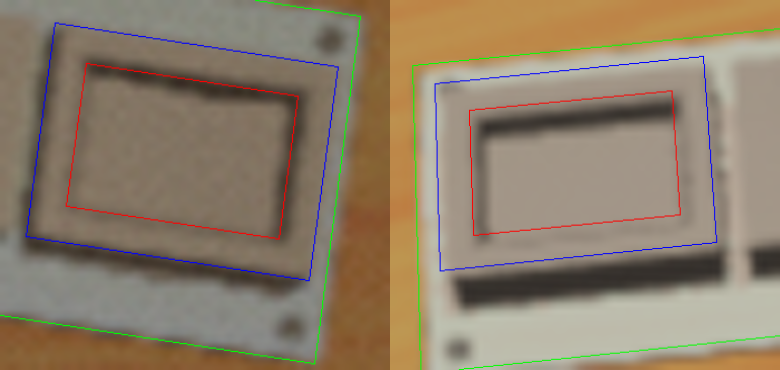

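```bash
python3 -m jog '{"travel":[[38,15,0],[38,15,0],[38,15,0],[38,20,0],[38,25,0]],"dr":[[0,0,7],[0,0,7],[0,0,7],[0,0,7],[0,0,7]],"jaw":[0,0,0,0,0]}' 40
python3 -m jog '{"travel":[[20,40,0],[10,41,0],[0,41,0],[0,41,0],[0,41,0]],"dr":[[0,0,7],[0,0,7],[0,0,7],[0,0,7],[0,0,7]],"jaw":[0,0,0,0,0]}'
```

```text
time: 0.52
eef_pos: [0.3891, -0.5559, 0.2305]
tcp_rot: [0.896, 0.444, 0.0, -0.0]
contact_force: [0.4, -0.4, -0.4]
opening: 1.002
time: 0.93
eef_pos: [0.4159, -0.3536, 0.2304]
tcp_rot: [0.721, 0.693, 0.0, -0.001]
contact_force: [-0.4, 0.9, -0.2]
opening: 0.998
```

Both overlays fit within about 1 px. The two cameras differ by about 3 mm, and both see the pack near (0.444, -0.002) with its jaw axis at 40°. Next I move above it.

```bash
python3 -m jog '{"travel":[[10,39,0],[10,39,0],[8,39,0],[0,39,0],[0,39,0]],"dr":[[0,0,7],[0,0,7],[0,0,7],[0,0,7],[0,0,7]],"jaw":[0,0,0,0,0]}' >/dev/null
python3 -m jog '{"travel":[[0,39,0],[0,39,-20],[0,39,-30],[0,39,-30],[0,0,0]],"dr":[[0,0,7],[0,0,0],[0,0,0],[0,0,0],[0,0,0]],"jaw":[0,0,0,0,0]}'
python3 -c "
from h import *
from scipy.spatial.transform import Rotation as R
s=get_state();y=R.from_quat(s['tcp_rot']).as_matrix()[:,1];print(s['eef_pos'],np.degrees(np.arctan2(y[1],y[0])),s['qpos'])"
```

```text
time: 1.77
eef_pos: [0.4394, -0.0133, 0.1555]
tcp_rot: [0.425, 0.905, -0.0, -0.006]
contact_force: [-0.6, 0.5, -1.1]
opening: 1.001
[ 0.43943295 -0.01334651  0.15551228] 39.70546054285017 [-2.63018573e-01 -1.66102920e-01  2.19648075e+00  2.06267961e-03
  1.12293827e+00 -9.56885789e-01]
```

```bash
python3 -m jog '{"travel":[[4,11,0],[0,0,-30],[0,0,-30],[0,0,-30],[0,0,-14]],"dr":[[0,0,0],[0,0,0],[0,0,0],[0,0,0],[0,0,0]],"jaw":[0,0,0,0,0]}'
python3 -m jog '{"travel":[[0,0,-10],[0,0,-10],[0,0,0],[0,0,0],[0,0,0]],"dr":[[0,0,0],[0,0,0],[0,0,0],[0,0,0],[0,0,0]],"jaw":[0,0,0,80,80]}'
```

```text
time: 2.18
eef_pos: [0.4456, -0.0075, 0.054]
tcp_rot: [0.427, 0.904, -0.001, -0.003]
contact_force: [0.4, -0.6, 0.4]
opening: 1.003
time: 2.6
eef_pos: [0.4492, -0.0082, 0.0387]
tcp_rot: [0.427, 0.904, 0.0, 0.001]
contact_force: [0.9, -0.0, -0.1]
opening: 0.749
```

```bash
python3 -m jog '{"travel":[[-3,3,-3],[-3,3,-4],[0,0,0]],"dr":[[0,0,0],[0,0,0],[0,0,0]],"jaw":[60,60,60]}'
python3 -c "
from h import *
s=get_state();print(s['qpos'].round(3))"
```

```text
time: 2.85
eef_pos: [0.441, -0.0012, 0.03]
tcp_rot: [0.427, 0.904, -0.0, -0.001]
contact_force: [-0.8, 0.6, -0.2]
opening: 0.767
[-0.234  0.052  2.264  0.     0.827 -0.922]
```

```bash
python3 -m jog '{"travel":[[0,0,0],[0,0,0],[0,0,0],[0,0,0],[0,0,0]],"dr":[[0,0,0],[0,0,0],[0,0,0],[0,0,0],[0,0,0]],"jaw":[255,255,255,255,255]}' 50
python3 -m jog '{"travel":[[0,0,0],[0,0,0],[0,0,0],[0,0,0]],"dr":[[0,0,0],[0,0,0],[0,0,0],[0,0,0]],"jaw":[255,255,255,255]}'
python3 -m jog '{"travel":[[0,0,10],[0,0,20],[0,0,30],[0,0,35],[0,0,25]],"dr":[[0,0,0],[0,0,0],[0,0,0],[0,0,0],[0,0,0]],"jaw":[255,255,255,255,255]}'
```

```text
time: 3.27
eef_pos: [0.4425, -0.0019, 0.0309]
tcp_rot: [0.427, 0.904, 0.0, 0.0]
contact_force: [0.4, 1.4, 2.2]
opening: 0.437
time: 3.6
eef_pos: [0.4425, -0.0019, 0.0309]
tcp_rot: [0.427, 0.904, 0.0, 0.0]
contact_force: [-0.6, 1.5, 3.5]
opening: 0.441
time: 4.02
eef_pos: [0.4416, -0.002, 0.1522]
tcp_rot: [0.427, 0.904, -0.0, 0.0]
contact_force: [1.7, 0.7, -3.1]
opening: 0.439
```

```bash
python3 -m jog '{"travel":[[22,-26,0],[22,-26,0],[23,-27,0],[23,-27,0],[23,-27,0]],"dr":[[0,0,-7],[0,0,-7],[0,0,-7],[0,0,-7],[0,0,-7]],"jaw":[255,255,255,255,255]}' >/dev/null
python3 -m jog '{"travel":[[23,-27,0],[22,-27,0],[0,0,-20],[0,0,-20],[0,0,0]],"dr":[[0,0,-7],[0,0,-7],[0,0,0],[0,0,0],[0,0,0]],"jaw":[255,255,255,255,255]}'
python3 - <<'E'
from h import *
from scipy.spatial.transform import Rotation as R
s=get_state();y=R.from_quat(s['tcp_rot']).as_matrix()[:,1];print(s['eef_pos'],np.degrees(np.arctan2(y[1],y[0])),s['opening'])
o=[]
for n,(x0,y0,x1,y1) in {"top":(340,180,420,260),"scene":(200,235,290,325)}.items():
    b=read_camera(n)[:,:,::-1]; cv2.imwrite(f"pics/{n}1.png",b)
    o.append(cv2.resize(b[y0:y1,x0:x1],(400,400),interpolation=cv2.INTER_CUBIC))
cv2.imwrite("pics/c3.png",np.hstack(o))
E
```

```text
time: 4.85
eef_pos: [0.5961, -0.1878, 0.1042]
tcp_rot: [0.764, 0.645, -0.003, -0.006]
contact_force: [-1.0, 0.2, -4.8]
opening: 0.438
[ 0.59610901 -0.18783597  0.10418327] -9.650922740033721 0.43822368157324376
```

View pics/c3.png

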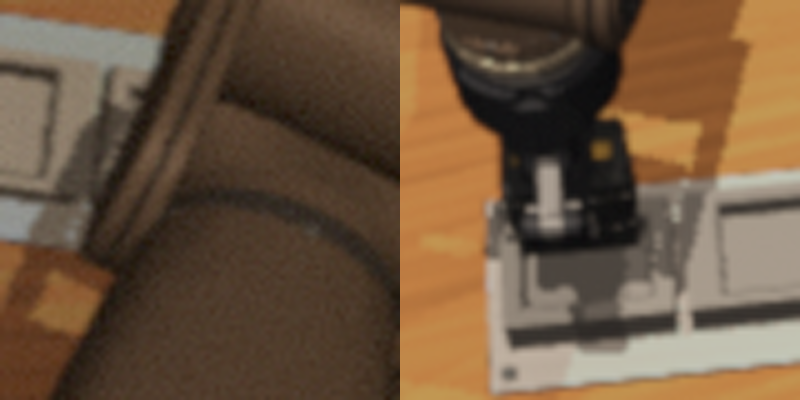

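The top view is blocked by the arm. The scene view shows the pack above the oblong cradle, its front bottom edge from about scene px (227,288) to (253,290). I'll apply a small correction and then check with a scene overlay.

```bash
python3 -m jog '{"travel":[[0,0,0],[0,0,0]],"dr":[[0,0,0],[0,0,0.6]],"jaw":[255,255]}'
python3 -m jog '{"travel":[[0,0,-20],[0,0,0],[0,0,0]],"dr":[[0,0,0],[0,0,0],[0,0,0]],"jaw":[255,255,255]}'
cat > chk.py <<'E'
from h import *
import sys
from scipy.spatial.transform import Rotation as R
s=get_state();y=R.from_quat(s['tcp_rot']).as_matrix()[:,1];th=np.arctan2(y[1],y[0]);e=s['eef_pos'];print(e.round(4),np.degrees(th).round(2),s['contact_force'].round(1))
b=read_camera("scene")[:,:,::-1].copy();cv2.imwrite(f"pics/s{sys.argv[1]}.png",b)
x0,y0,w,k=205,245,75,8
g=cv2.resize(b[y0:y0+w,x0:x0+w],None,fx=k,fy=k,interpolation=cv2.INTER_CUBIC)
def box(c,a,hx,hy,z,col):
    r=np.array([[np.cos(a),-np.sin(a)],[np.sin(a),np.cos(a)]])
    P=px("scene",[np.r_[r@[i*hx,j*hy]+c,z] for i,j in((1,1),(1,-1),(-1,-1),(-1,1))])
    cv2.polylines(g,[((P-[x0,y0]+.5)*k).astype(np.int32)],True,col,1)
bias=np.array([.0017,.0013])
box(np.array([.601,-.190])+bias,np.radians(-9),.022,.033,.036,(0,0,255))
box(np.array([.601,-.190])+bias,np.radians(-9),.033,.044,.036,(255,0,0))
box(e[:2]+[0,-.0008]+bias,th,.019,.030,e[2]-.031,(0,255,0))
cv2.imwrite(f"pics/k{sys.argv[1]}.png",g)
E
python3 chk.py 2
```

```text
time: 5.12
eef_pos: [0.6008, -0.1889, 0.1122]
tcp_rot: [0.76, 0.65, 0.0, 0.001]
contact_force: [0.2, 0.6, -2.4]
opening: 0.439
time: 5.37
eef_pos: [0.5994, -0.1883, 0.0904]
tcp_rot: [0.76, 0.65, -0.0, -0.001]
contact_force: [-1.3, 0.5, -3.1]
opening: 0.439
[ 0.5994 -0.1883  0.0904] -8.96 [-1.3  0.5 -3.1]
```

View pics/k2.png

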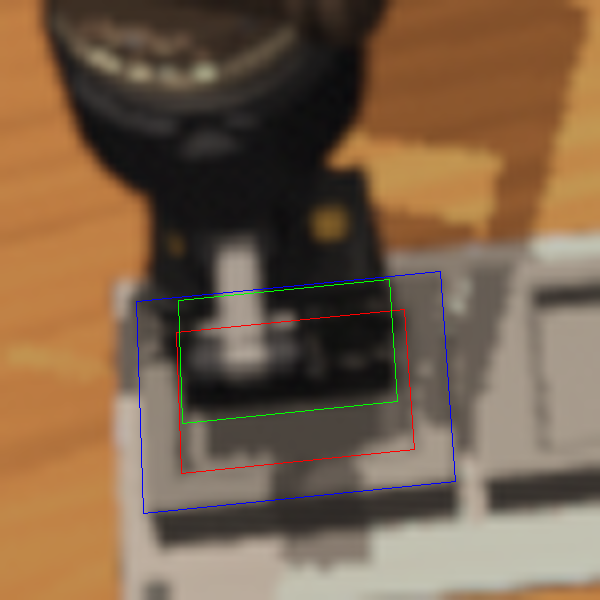

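The pack's front bottom edge is within about 1 px of the prediction and the cradle overlay fits. I'll quantify the edges numerically.

```bash
python3 - <<'E'
from h import *
b=cv2.imread("pics/s2.png").astype(float).mean(2)
print(b[284:306,224:260:3].astype(int))
print("row 292", b[292,222:262].astype(int)); print("row 289", b[289,222:262].astype(int))
E
```

```text
[[ 59  23  32 143 148  82  32  24  19  20  44  92]
 [ 77  31  78 148 153 101  37  18  16  14  36  92]
 [ 75  35  93 147 146  69  27  19  18  18  45  90]
 [ 83  23  61 132 133  63  33  19  17  20  55  89]
 [ 92  21  66 128 150  76  44  23  19  26  62  89]
 [ 79  24  75 136 155  74  39  29  35  31  67  89]
 [104  34  68 107 114  53  23  33  39  22  58 101]
 [131  50  48  75  78  35  18  29  21  17  51 107]
 [133  61  32  43  42  18  13  22  17  19  51  91]
 [133  68  18  19  22  15  15  16  20  23  63 102]
 [134  81  17  15  18  17  20  25  33  44  81 107]
 [134  90  24  22  29  36  47  50  55  65  91 102]
 [134  92  53  47  52  57  66  66  68  69  92 115]
 [134  94  91  66  67  67  68  68  69  70  92 124]
 [134  95 111  69  69  68  68  69  69  70  94 135]
 [134  95 113  68  69  68  69  69  69  75 111 139]
 [135  90 113  69  69  69  69  69  70 103 137 139]
 [134  88 114  75  77  73  68  70  78 128 147 144]
 [135  95 121 104 104  85  65  76  90 138 147 153]
 [135 101 127 124 125  89  65  87  94 151 153 153]
 [135 115 128 124 128  78  70  92  93 151 152 145]
 [135 129 132 132 133  75  74  91  86 133 129 113]]
row 292 [114 132 133 128 104  61  34  28  32  31  32  43  52  48  42  37  27  18
  17  15  13  18  24  22  15  16  17  18  19  19  17  24  51  72  79  91
  96  92  84  89]
row 289 [100  98  79  62  38  24  41  63  75  78  99 136 156 158 155 138 101  74
  68  60  39  33  39  29  21  25  35  37  31  31  42  47  67  82  81  89
  94  92  84  89]
```

```bash
python3 -m jog '{"travel":[[2,0,-8],[0,0,-7],[0,0,0],[0,0,0]],"dr":[[0,0,0],[0,0,0],[0,0,0],[0,0,0]],"jaw":[255,255,255,255]}'
python3 -m jog '{"travel":[[0,0,-3],[0,0,-3],[0,0,-3],[0,0,-2],[0,0,0]],"dr":[[0,0,0],[0,0,0],[0,0,0],[0,0,0],[0,0,0]],"jaw":[255,255,255,255,255]}'
```

```text
time: 5.75
eef_pos: [0.6016, -0.1886, 0.0747]
tcp_rot: [0.76, 0.65, -0.0, -0.001]
contact_force: [-0.3, -0.0, -3.3]
opening: 0.441
time: 6.17
eef_pos: [0.6017, -0.1887, 0.0637]
tcp_rot: [0.76, 0.649, -0.0, -0.001]
contact_force: [-0.0, -0.9, -4.2]
opening: 0.441
```

```bash
python3 -m jog '{"travel":[[0,0,-3],[0,0,-3],[0,0,-2],[0,0,-2],[0,0,0]],"dr":[[0,0,0],[0,0,0],[0,0,0],[0,0,0],[0,0,0]],"jaw":[255,255,255,255,255]}'
python3 -m jog '{"travel":[[0,0,-1.5],[0,0,-1],[0,0,0],[0,0,0]],"dr":[[0,0,0],[0,0,0],[0,0,0],[0,0,0]],"jaw":[255,255,255,255]}'
```

```text
time: 6.58
eef_pos: [0.6018, -0.1887, 0.0538]
tcp_rot: [0.76, 0.649, -0.0, -0.0]
contact_force: [-0.0, -0.0, -2.8]
opening: 0.44
time: 6.92
eef_pos: [0.6022, -0.1889, 0.052]
tcp_rot: [0.76, 0.65, -0.0, 0.0]
contact_force: [0.3, -0.5, -2.7]
opening: 0.434
```

```bash
python3 -m jog '{"travel":[[0,0,-1],[0,0,-1],[0,0,0],[0,0,0]],"dr":[[0,0,0],[0,0,0],[0,0,0],[0,0,0]],"jaw":[255,255,255,255]}'
```

```text
time: 7.25
eef_pos: [0.6021, -0.1889, 0.0499]
tcp_rot: [0.76, 0.649, -0.0, -0.0]
contact_force: [-0.7, 1.0, -2.2]
opening: 0.443
```

```bash
python3 -m jog '{"travel":[[0,0,-0.7],[0,0,-0.7],[0,0,0],[0,0,0]],"dr":[[0,0,0],[0,0,0],[0,0,0],[0,0,0]],"jaw":[255,255,255,255]}'
```

```text
time: 7.58
eef_pos: [0.6023, -0.1889, 0.0489]
tcp_rot: [0.76, 0.649, 0.0, 0.0]
contact_force: [-1.0, -0.7, -1.1]
opening: 0.439
```

```bash
python3 -m jog '{"travel":[[0,0,-0.7],[0,0,0],[0,0,0]],"dr":[[0,0,0],[0,0,0],[0,0,0]],"jaw":[255,255,255]}'
```

```text
time: 7.83
eef_pos: [0.6023, -0.1889, 0.0489]
tcp_rot: [0.76, 0.65, -0.0, 0.0]
contact_force: [-2.6, 1.2, 5.1]
opening: 0.443
```

Floor contact: about 8 N upward at TCP z = 0.049, exactly the seated height. I'm letting go and retreating up.

```bash
python3 -m jog '{"travel":[[0,0,0],[0,0,0],[0,0,0],[0,0,0],[0,0,0]],"dr":[[0,0,0],[0,0,0],[0,0,0],[0,0,0],[0,0,0]],"jaw":[120,100,60,30,0]}'
python3 -m jog '{"travel":[[0,0,0],[0,0,0],[0,0,15],[0,0,30],[0,0,35]],"dr":[[0,0,0],[0,0,0],[0,0,0],[0,0,0],[0,0,0]],"jaw":[0,0,0,0,0]}'
python3 -m jog '{"travel":[[0,0,35],[7,35,20],[7,38,0],[7,38,0],[7,38,0]],"dr":[[0,0,0],[0,0,0],[0,0,0],[0,0,0],[0,0,0]],"jaw":[0,0,0,0,0]}'
python3 -m jog '{"travel":[[7,38,0],[5,38,0],[5,38,0],[0,34,0],[0,0,0]],"dr":[[0,0,0],[0,0,0],[0,0,0],[0,0,0],[0,0,0]],"jaw":[0,0,0,0,0]}'
python3 - <<'E'
from h import *
print(get_state()['qpos'].round(3))
o=[]
for n,(x0,y0,x1,y1) in {"top":(215,150,415,250),"scene":(210,230,410,330)}.items():
    b=read_camera(n)[:,:,::-1]; cv2.imwrite(f"pics/{n}3.png",b)
    o.append(cv2.resize(b[y0:y1,x0:x1],None,fx=3,fy=3,interpolation=cv2.INTER_CUBIC))
cv2.imwrite("pics/c4.png",np.vstack(o))
E
```

```text
time: 8.25
eef_pos: [0.6022, -0.189, 0.0477]
tcp_rot: [0.76, 0.649, 0.0, 0.0]
contact_force: [-0.3, -0.1, 0.1]
opening: 0.988
time: 8.67
eef_pos: [0.6002, -0.188, 0.1257]
tcp_rot: [0.76, 0.649, -0.001, -0.003]
contact_force: [0.2, -0.3, -0.5]
opening: 0.997
time: 9.08
eef_pos: [0.6306, -0.0387, 0.184]
tcp_rot: [0.761, 0.649, 0.001, 0.001]
contact_force: [0.4, -0.2, -0.6]
opening: 1.005
time: 9.5
eef_pos: [0.6466, 0.1141, 0.1828]
tcp_rot: [0.758, 0.652, 0.001, -0.001]
contact_force: [0.1, -1.1, 0.1]
opening: 1.0
[0.019 0.287 1.667 0.003 1.188 0.17 ]
```

View pics/c4.png

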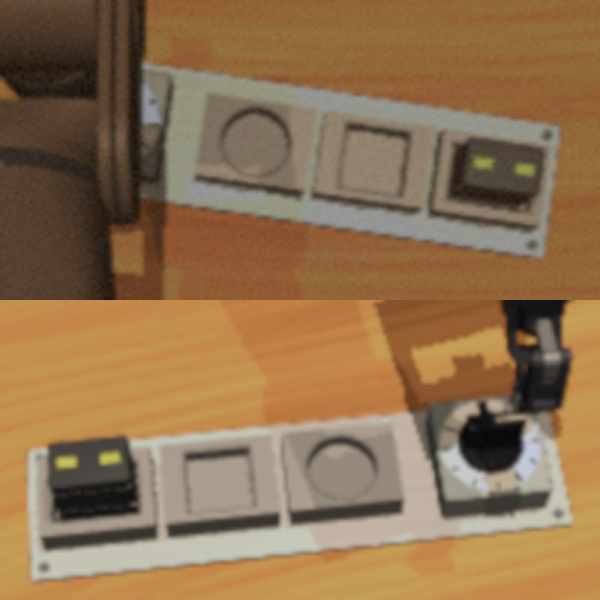

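The pack is standing in the oblong pocket, at top px about (382,206), and upright. Next, the dial's position and pointer angle from the first, unobstructed pictures.

```bash
python3 - <<'E'
from h import *
for n,(x,y) in {"top":(252,188),"scene":(374,280)}.items():
    b=cv2.imread(f"pics/{n}0.png");r=24;s=b[y-r:y+r,x-r:x+r];g=s.max(2)
    S=cv2.cvtColor(s,cv2.COLOR_BGR2HSV)[:,:,1]; print(n,np.percentile(g,[5,25,50,75,95]))
    pred=px(n,[[.6487,.1112,.046],[.6487,.1112,.054],[.6487,.1112,.09]]);print(" pred axis z46,54,90",pred.round(1).tolist())
    # white line inside predicted disc about bar top
    k=8;big=cv2.resize(s,None,fx=k,fy=k,interpolation=cv2.INTER_CUBIC);cv2.imwrite(f"pics/d_{n}.png",big)
    G=big.astype(int);bgdiff=G[:,:,2]-G[:,:,0]
    ring=(G.min(2)>(105 if n=="top" else 165))&(bgdiff<22)
    for q in blobs(ring,300): print(" white",q[1][:5].tolist(),((q[2]+.5)/k-.5+[x-r,y-r]).round(2))
    for q in blobs(G.max(2)<(85 if n=="top" else 60),800): print(" dark",q[1].tolist(),((q[2]+.5)/k-.5+[x-r,y-r]).round(2))
a=cv2.imread("pics/d_top.png");c=cv2.imread("pics/d_scene.png")
for im,n,(x,y) in((a,"top",(252,188)),(c,"scene",(374,280))):
    th=np.radians(-9)+np.pi
    for kk,col in((2,(255,0,0)),(3,(0,0,255)),(4,(0,255,0))):
        t=th-np.radians(30*kk);p=px(n,[[.6487,.1112,.09],[.6487+.022*np.cos(t),.1112+.022*np.sin(t),.09]])
        q=((p-[x-24,y-24]+.5)*8).astype(int);cv2.line(im,q[0].tolist(),q[1].tolist(),col,1)
    t=np.linspace(0,6.3,60);p=px(n,np.c_[.6487+.026*np.cos(t),.1112+.026*np.sin(t),0*t+.054]);cv2.polylines(im,[((p-[x-24,y-24]+.5)*8).astype(np.int32)],True,(0,255,255),1)
cv2.imwrite("pics/c5.png",np.hstack([a,c]))
E
```

```text
top [ 53. 101. 131. 136. 142.]
 pred axis z46,54,90 [[250.6, 188.5], [250.2, 187.9], [248.6, 185.3]]
 white [0, 26, 384, 358, 64257] [251.1  189.79]
 white [292, 299, 18, 47, 383] [265.33 203.89]
 dark [319, 115, 37, 208, 1749] [269.58 191.34]
 dark [100, 116, 175, 171, 22241] [251.3  188.82]
 dark [46, 327, 275, 54, 4837] [251.2  207.68]
scene [ 26.   105.75 176.   189.   204.  ]
 pred axis z46,54,90 [[372.2, 277.7], [372.5, 276.2], [374.3, 269.3]]
 white [182, 57, 43, 30, 1021] [374.91 264.39]
 white [66, 63, 87, 73, 3213] [362.88 267.72]
 white [236, 67, 23, 17, 304] [380.36 264.97]
 white [147, 67, 237, 317, 8347] [390.44 290.6 ]
 white [50, 110, 277, 195, 18306] [373.54 284.1 ]
 white [0, 206, 34, 178, 2873] [350.76 295.51]
 dark [108, 71, 165, 176, 18907] [373.06 277.06]
```

View pics/c5.png

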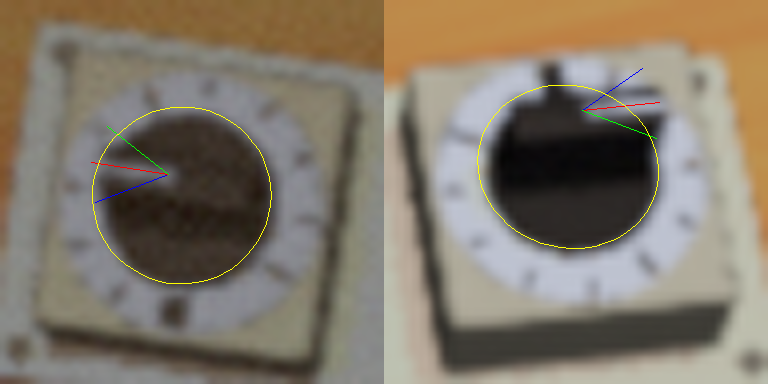

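The yellow skirt circle is within 1 px in both views, and the pointer lies along the red line, which is click 3 (about +120° to go). The axis is near (0.6477, 0.1107). Descending over the bar with the jaws along station x.

```bash
python3 -m jog '{"travel":[[1,-3,-30],[0,0,-30],[0,0,-30],[0,0,-20],[0,0,0]],"dr":[[0,0,0],[0,0,0],[0,0,0],[0,0,0],[0,0,0]],"jaw":[0,0,0,0,0]}'
python3 -m jog '{"travel":[[0,0,-7],[0,0,-5],[0,0,0],[0,0,0]],"dr":[[0,0,0],[0,0,0],[0,0,0],[0,0,0]],"jaw":[100,140,140,140]}' 20
python3 -c "
from h import *
from scipy.spatial.transform import Rotation as R
s=get_state();y=R.from_quat(s['tcp_rot']).as_matrix()[:,1];print(s['eef_pos'],np.degrees(np.arctan2(y[1],y[0])),s['qpos'].round(3),s['opening'])"
```

```text
time: 10.02
eef_pos: [0.6441, 0.1031, 0.0667]
tcp_rot: [0.761, 0.649, -0.004, -0.003]
contact_force: [-2.0, -0.1, -1.4]
opening: 1.0
time: 10.35
eef_pos: [0.6491, 0.1048, 0.0623]
tcp_rot: [0.76, 0.649, 0.001, 0.001]
contact_force: [-0.1, 0.8, -0.1]
opening: 0.464
[0.64910885 0.10478481 0.06234762] -9.015433918432556 [ 0.006  0.425  1.729 -0.     0.986  0.163] 0.4639262543769384
```

```bash
python3 -m jog '{"travel":[[-1.4,5.9,-2],[0,0,0],[0,0,0]],"dr":[[0,0,0],[0,0,0],[0,0,0]],"jaw":[140,170,180]}'
python3 -m jog '{"travel":[[0,0,0],[0,0,0],[0,0,0],[0,0,0],[0,0,0]],"dr":[[0,0,0],[0,0,0],[0,0,0],[0,0,0],[0,0,0]],"jaw":[255,255,255,255,255]}'
```

```text
time: 10.6
eef_pos: [0.6469, 0.1116, 0.0595]
tcp_rot: [0.76, 0.65, 0.0, 0.0]
contact_force: [-0.3, -0.5, 0.3]
opening: 0.292
time: 11.02
eef_pos: [0.6485, 0.1112, 0.0598]
tcp_rot: [0.76, 0.649, 0.002, 0.001]
contact_force: [5.5, 1.6, -1.1]
opening: 0.159
```

```bash
python3 -m jog '{"travel":[[1.5,0,0],[0,0,0],[0,0,0]],"dr":[[0,0,0],[0,0,0],[0,0,0]],"jaw":[255,255,255]}'
python3 -c "
from h import *
s=get_state();print(s['wrist_torque'].round(2),s['qpos'].round(3))"
```

```text
time: 11.27
eef_pos: [0.6486, 0.1112, 0.0597]
tcp_rot: [0.76, 0.649, 0.0, 0.0]
contact_force: [0.6, 1.8, 4.5]
opening: 0.16
[ 0.12 -0.01 -0.03] [0.016 0.43  1.727 0.    0.984 0.173]
```

```bash
python3 -m jog '{"travel":[[0,0,0],[0,0,0],[0,0,0],[0,0,0],[0,0,0]],"dr":[[0,0,-6],[0,0,-6],[0,0,-6],[0,0,-6],[0,0,-6]],"jaw":[255,255,255,255,255]}' 30
python3 -m jog '{"travel":[[0,0,0],[0,0,0],[0,0,0],[0,0,0],[0,0,0]],"dr":[[0,0,-6],[0,0,-6],[0,0,-6],[0,0,-6],[0,0,-6]],"jaw":[255,255,255,255,255]}'
```

```text
time: 11.68
eef_pos: [0.6486, 0.1112, 0.0597]
tcp_rot: [0.904, 0.428, 0.001, 0.0]
contact_force: [-1.2, 1.4, 3.4]
opening: 0.165
time: 12.1
eef_pos: [0.6487, 0.1111, 0.0597]
tcp_rot: [0.984, 0.18, 0.001, -0.0]
contact_force: [0.6, 0.2, 4.1]
opening: 0.159
```

```bash
python3 -m jog '{"travel":[[0,0,0],[0,0,0],[0,0,0],[0,0,0],[0,0,0]],"dr":[[0,0,-6],[0,0,-6],[0,0,-6],[0,0,-6],[0,0,-6]],"jaw":[255,255,255,255,255]}'
python3 -m jog '{"travel":[[0,0,0],[0,0,0],[0,0,0],[0,0,0],[0,0,0]],"dr":[[0,0,-6],[0,0,-6],[0,0,-6],[0,0,-6],[0,0,-6]],"jaw":[255,255,255,255,255]}'
python3 -m jog '{"travel":[[0,0,0],[0,0,0]],"dr":[[0,0,0],[0,0,0]],"jaw":[255,255]}'
python3 -c "
from h import *
from scipy.spatial.transform import Rotation as R
s=get_state();y=R.from_quat(s['tcp_rot']).as_matrix()[:,1];print(s['eef_pos'],np.degrees(np.arctan2(y[1],y[0])),s['qpos'].round(3),s['wrist_torque'])"
```

```text
time: 12.52
eef_pos: [0.6487, 0.1111, 0.0597]
tcp_rot: [0.997, -0.081, 0.001, -0.0]
contact_force: [0.8, 0.3, 3.7]
opening: 0.161
time: 12.93
eef_pos: [0.6487, 0.111, 0.0597]
tcp_rot: [0.942, -0.336, 0.001, -0.0]
contact_force: [-0.0, 0.2, 2.8]
opening: 0.159
time: 13.1
eef_pos: [0.6487, 0.111, 0.0597]
tcp_rot: [0.943, -0.333, 0.001, -0.0]
contact_force: [-0.2, -0.1, 3.8]
opening: 0.161
[0.64874906 0.11099879 0.05970872] -128.8420188397664 [ 0.016  0.43   1.727 -0.     0.983  2.264] [ 0.09843113 -0.1042324  -0.04112638]
```

```bash
python3 -m jog '{"travel":[[0,0,0],[0,0,0],[0,0,0],[0,0,0],[0,0,0]],"dr":[[0,0,0],[0,0,0],[0,0,0],[0,0,0],[0,0,0]],"jaw":[200,150,100,50,0]}'
python3 -m jog '{"travel":[[0,0,0],[0,0,10],[0,0,25],[0,0,35],[0,0,35]],"dr":[[0,0,0],[0,0,0],[0,0,0],[0,0,0],[0,0,0]],"jaw":[0,0,0,0,0]}'
python3 -m jog '{"travel":[[-15,20,35],[-30,25,0],[-30,25,0],[-30,25,0],[-30,25,0]],"dr":[[0,0,0],[0,0,0],[0,0,0],[0,0,0],[0,0,0]],"jaw":[0,0,0,0,0]}'
python3 -m jog '{"travel":[[0,40,0],[0,40,0],[0,40,0],[0,40,0],[0,0,0]],"dr":[[0,0,0],[0,0,0],[0,0,0],[0,0,0],[0,0,0]],"jaw":[0,0,0,0,0]}'
python3 - <<'E'
from h import *
o=[]
for n,(x0,y0,x1,y1) in {"top":(215,150,415,250),"scene":(210,230,410,330)}.items():
    b=read_camera(n)[:,:,::-1]; cv2.imwrite(f"pics/{n}5.png",b)
    x,y={"top":(252,188),"scene":(374,280)}[n];im=cv2.resize(b[y-24:y+24,x-24:x+24],(384,384),interpolation=cv2.INTER_CUBIC)
    for kk,col in((6,(255,0,0)),(7,(0,0,255)),(8,(0,255,0))):
        t=np.radians(171-30*kk);p=px(n,[[.6482,.111,.09],[.6482+.022*np.cos(t),.111+.022*np.sin(t),.09]])
        q=((p-[x-24,y-24]+.5)*8).astype(int);cv2.circle(im,q[1].tolist(),4,col,1)
    w=cv2.resize(b[y0:y1,x0:x1],(400,200),interpolation=cv2.INTER_CUBIC)
    o.append(np.vstack([cv2.copyMakeBorder(im,0,0,8,8,0),w]))
    H=cv2.cvtColor(b,cv2.COLOR_BGR2HSV);h,s,v=cv2.split(H)
    m=np.zeros(h.shape,bool);P=px(n,[[.602,-.189,.093]])[0].astype(int);m[P[1]-14:P[1]+14,P[0]-18:P[0]+18]=True
    m&=(h>21)&(h<36)&(s>85)&(v>60)
    for q in blobs(m,6): print(n,q[2].round(1),q[1][4],on(n,q[2],.093).round(4))
cv2.imwrite("pics/c6.png",np.hstack(o))
E
```

```text
time: 13.52
eef_pos: [0.6477, 0.111, 0.0582]
tcp_rot: [0.943, -0.334, -0.001, 0.0]
contact_force: [-0.0, -0.5, -0.2]
opening: 0.773
time: 13.93
eef_pos: [0.6474, 0.111, 0.1645]
tcp_rot: [0.943, -0.334, -0.001, 0.0]
contact_force: [0.6, 0.6, 0.8]
opening: 1.0
time: 14.35
eef_pos: [0.5125, 0.2312, 0.1991]
tcp_rot: [0.943, -0.334, 0.001, -0.001]
contact_force: [0.4, 0.2, 0.1]
opening: 1.0
time: 14.77
eef_pos: [0.5126, 0.3964, 0.1988]
tcp_rot: [0.944, -0.331, 0.0, -0.002]
contact_force: [-0.4, -1.2, 0.5]
opening: 1.0
top [375.5 204. ] 38 [[ 0.6038 -0.175   0.093 ]]
top [389.5 206. ] 36 [[ 0.5991 -0.2068  0.093 ]]
scene [231.5 283.8] 36 [[ 0.601  -0.2039  0.093 ]]
scene [246.4 282.1] 37 [[ 0.6056 -0.1715  0.093 ]]
```

View pics/c6.png

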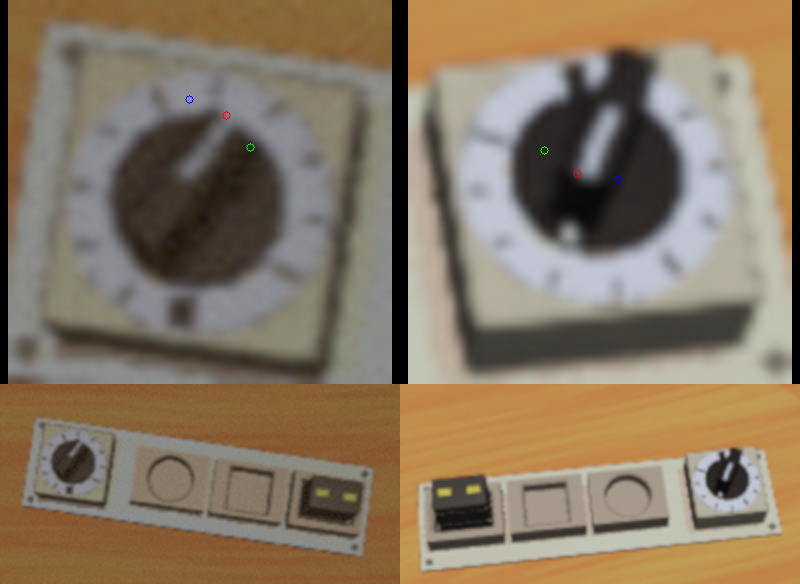

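```bash
python3 - <<'E'
from h import *
n="top";b=cv2.imread("pics/top5.png")
P=px(n,[[.6482,.111,.09]])[0]
im=cv2.resize(b,None,fx=8,fy=8,interpolation=cv2.INTER_CUBIC)
g=im.min(2).astype(int);yy,xx=np.mgrid[:g.shape[0],:g.shape[1]]
x=(xx+.5)/8-.5;y=(yy+.5)/8-.5
for T in(75,85,95):
    m=(g>T)&(np.hypot(x-P[0]-1.5,y-P[1]-2)<8.0)
    for q in blobs(m,60):
        i=q[3]==q[0];X=on(n,np.c_[x[i],y[i]],.09)[:,:2];w=np.linalg.svd(X-X.mean(0),full_matrices=False)
        d=w[2][0];print(T,q[1][4],X.mean(0).round(4),"axis deg",np.degrees(np.arctan2(d[1],d[0])).round(1),"click7 = -39 or 141", w[1][:2].round(3))
E
```

```text
75 1039 [0.6536 0.1044] axis deg 139.8 click7 = -39 or 141 [0.141 0.05 ]
85 795 [0.6538 0.1043] axis deg 140.5 click7 = -39 or 141 [0.12  0.035]
95 544 [0.6537 0.1043] axis deg 141.0 click7 = -39 or 141 [0.095 0.022]
```

Line direction is 140–141°, against 141° expected for click 7, and the pack is seated. Handing in.

```bash
python3 -c "
from plant import *
print(sign_off(), get_state()['time'])"
```

```text
the job is handed in; nothing more can be done
the job is handed in; nothing more can be done
```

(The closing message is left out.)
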